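# Clamp a laptop mainboard in a cam-lever repair fixture

### The arm

A 6-joint arm with a two-finger parallel gripper is mounted at the origin on the work surface. World frame = base frame: x ahead of the robot, y to its left, z up, the work surface at z = 0. Lengths are in m, angles in degrees, forces in N, time in s.
With the tool pointing down it reaches from about 0.3 to 0.75 m from the base axis. Payload 8.5 kg.
Tool frame: the origin (TCP) lies on the centre line of the jaws, within the pads' length; the fingertips stand 14 mm ahead of it and the grasp point (between the pads) lies 5 mm behind it; z points along the fingers, x is the direction in which the jaws open and shut, and the axes are right-handed (so a half turn about z gives the same grasp; the last joint's range is limited). The gripper opens to 85 mm and grips with 20 to 120 N. Pads are 22 mm wide; open, the fingers measure 114 mm over their backs; the gripper's body (76 mm by 85 mm) begins 54 mm behind the grasp point. The pads swing forward as they close: fully open they stand 13 mm farther back than shut.
Start: joints at [-88.654, 21.807, 74.336, -0, 83.858, -12.336], TCP at [0.13, -0.534, 0.245] pointing down, gripper open.
Joint ranges: [-178.18, 178.18], [-50.72, 133.34], [12.68, 142.11], [-81.47, 261.47], [9.98, 163.14], [-165.26, 165.26]. Speed limits (degrees/s): [136.94, 136.94, 180, 180, 180, 180].

### API

Orientations are given as a 3x3 rotation matrix whose columns are the frame's x, y, z axes.
In Python, from rig import * gives the robot as it stands.
- The arm moves only by the shell command python3 -m crank 'ROWS' [FORCE]. ROWS is JSON, one flat list of numbers, 7 for each row, row after row: the turn, a rotation vector about the world's x, y, z in rad, then the shift along the world's x, y, z in m, then the opening in per cent of the stroke, from 0 (shut) to 100 (fully open). A call has 1 to 20 rows; each row shifts and turns the commanded pose from where the row before left it; what a row does not reach is not made up. A row lasts 1/10 s, in which the tool goes at most 50 mm and 8.59 degrees, less where a joint would pass 70% of its speed; a pose out of reach is approached as far as the arm can. A call is refused whole if a number of a shift passes 0.05 or a number of a turn 0.15, either way. A call with a gripper value outside its range is refused whole. The fingers move at their own pace and stop on an object; FORCE is the grip in N (left out, the last holds). Time passes only in rows, so rows that do not move let the fingers close. It gives the time, the measured TCP pose, the force and the opening at its end, in the units of the state.
- observe(): the state, without advancing time (a new reading comes with each control period).
- get_image(name): name is "scene" or "side" or "wrist"; returns a dict with "frame" (400x640x3 uint8, red, green, blue), "fov_y" (degrees; the focal length in pixels is half the picture's height over the tangent of half this angle, whatever the lens; pixels are square), "cx", "cy" (the principal point, pixels), "world_to_cam" (4x4, takes a point from world to camera coordinates). Camera axes: x right, y up, looking along -z (the intrinsics and any distortion apply to the point x, -y, -z); pixel columns grow to the right and rows downward; lengths in m; the calibration is good to about 2 mm. A picture is of the moment at which its call begins. There is no depth.
- close_job(): hands the job in, once; it reports no verdict.
The state is a dict: "time_s": time; "q": joint angles; "qvel": joint speeds; "joint_efforts": joint torques, N m; "position": TCP position; "tool_rot": TCP orientation; "ft_force": force on the tool from outside, world axes, zero at the start; "wrist_torque": the same for the moment, N m; "grip_width": finger opening in m.
Only numpy, scipy, OpenCV 4.12 (cv2) and the standard library are available. Lean on these libraries where they do the work, as an engineer would, in place of code of your own. Each camera call takes 0.05 s, during which the arm holds its last target. There are 200 camera calls.

### The job

Gently push the loose mainboard in the repair fixture back along its rails until its far edge sits square and flush against the back stop; then swing the red cam lever anticlockwise (seen from above) just far enough that the jaw takes up the gap and grips the board firmly, and let go of it there. Stop as soon as the lever has turned properly stiff, because forcing the cam further bows the board, and leave everything else on the bench where it lies.

Things in the scene. Friction and masses are not known exactly. Their poses are not given: they have to be found in the camera images.
- fixture: board fixture fixed to the table: aluminium base plate 170 (its x) by 225 mm (its y, -130 to +95 mm), 12 mm thick. Origin on the table under the middle of the clamping station; its x axis points level to the back stop, its y axis to the adjustable jaw (fixed, near y = +55 mm, locked by the last user anywhere within about 4 mm). Moving jaw and cam lever are on the -y side. All level
- stop_face (a point): middle of the near face of the steel back stop: an upright face square to the fixture's x, 104 mm long along y, 12 to 34 mm above the table; in the fixture's frame at x = +60 mm, y = 0
- board: blue mainboard 120 (its x) x 110 (its y) x 2 mm, 0.15 to 0.26 kg, lying loose on two slide rails between the jaws, underside 22 mm above the table, askew by up to 0.05 rad and 8 to 20 mm short of the back stop. Origin at the centre of its underside, x axis towards the stop: flush, it lies at x = 0 of the fixture. Play between the open jaws 3.5 to 7.5 mm. Sliding it takes 1 to 2 N
- ports (a point): middle of the board's near (-x) edge, 27 mm above the table, in the face of the steel port shells: 60 mm wide along y, flush with that edge and rising to 32 mm above the table; a good face to push on. Under the board's near edge there is only the base plate's top, 12 mm above the table
- jaw: moving jaw: aluminium block 100 mm (fixture's x) x 12 mm, top 34 mm above the table, sliding along the fixture's y on two rods, with a stiff sprung rubber nose 40 mm wide. Origin at table height below the nose face, at y = -59 mm of the fixture when open. The cam drives it to +y; light springs hold it back on the cam
- cam_lever (a joint): angle (rad, 0 to 2.6) of the red cam lever about its upright pivot: 0 points along the fixture's -x, growing anticlockwise from above, at pi/2 along the fixture's -y. The cam advances the jaw by 6 mm x (1 - cos angle). Starts at 0 to 0.35; the jaw nips the board somewhere between about 1.1 and 1.85, as the adjustable jaw was locked
- knob (a point): middle of the black upright knob on the lever's end, 75 mm from the pivot: 22 mm diameter, 42 to 72 mm above the table. Can be pushed from its side with shut fingers, tips 45 to 50 mm above the table: apart from the knob nothing on the fixture is higher than 50 mm. The red arm is 18 mm wide, 34 to 42 mm above the table
- pivot (a point): on the lever's upright pivot axis, 50 mm above the table; at x = 0, y = -89 mm of the fixture. The cam locks by friction: the lever stays where left. Swung freely it takes less than 2 N at the knob; once the board is nipped this climbs by about 1 N for each 0.04 rad. The grip is right at about 7 to 11 N at the knob; beyond about 13 N the board begins to bow
- screwdriver: screwdriver with a red handle, 170 mm long, lying to the left of the fixture; bystander, leave it alone; origin at the centre of its underside
- memory: green memory module 30 x 68 x 4 mm lying to the right of the fixture, towards the back; bystander, leave it alone; origin at the centre of its underside
- ssd: blue solid-state drive stick 22 x 80 x 4 mm lying to the right of the fixture; bystander, leave it alone; origin at the centre of its underside
- tray: black parts tray 70 x 110 x 30 mm with three compartments, on the right of the table; bystander, leave it alone; origin at the centre of its underside
- mouse: black computer mouse 105 x 60 x 32 mm on the right of the table; bystander, leave it alone; origin at the centre of its underside
- flux: small amber jar, 36 mm diameter, 55 mm tall, on the left of the table; bystander, leave it alone; origin at the centre of its underside
- aircan: tall blue spray can, 66 mm diameter, 190 mm tall, on the left of the table; bystander, leave it alone; origin at the centre of its underside
Things that resemble listed ones, but are neither listed nor needed, are in the scene too. Of the things like the board, leave any that is turquoise; of the rest the larger one is meant.

How it is judged:
By the outcome, as a careful person would: the job done as asked, in the order asked, and still so for the second after the job is handed in, with the robot touching nothing.
It also fails if it takes over 58 s, if anything falls off the work surface, if the arm or the gripper's body presses on something with over 40 N, if the wrist force passes 120 N, or if a joint passes its speed limit or range.

## Working session

There is one attempt and no reset: what is moved stays moved. The work goes in short steps, Python scripts to look and compute and a shell command to move; the robot and the scene stay as the last step left them, time stands still between calls to the robot, and variables do not carry over. Pictures are saved under pics/ and viewed, about 8 in all and at most 12, crops included, and the job is handed in when it is done.

```bash
mkdir -p pics; ls
python3 - <<'E'
from rig import *
import cv2,numpy as np
for n in("scene","side"):
    d=get_image(n); cv2.imwrite(f"pics/{n}0.png",d["frame"][:,:,::-1]); print(n,d["fov_y"],d["cx"],d["cy"],np.round(d["world_to_cam"],4).tolist(),[k for k in d])
s=observe(); print(s)
E
```

```text
pics
scene 45.79348250940517 324.75470736106 198.322158504451 [[-0.4323, 0.9017, -0.002, 0.1981], [-0.5157, -0.2455, 0.8208, 0.2333], [0.7397, 0.3558, 0.5712, -1.7392], [0.0, 0.0, 0.0, 1.0]] ['frame', 'fov_y', 'cx', 'cy', 'world_to_cam']
side 50.927411863851844 316.3923287450605 199.09348956701285 [[-0.9406, -0.3387, 0.0216, 0.5091], [0.1891, -0.4701, 0.8621, -0.1557], [-0.2819, 0.815, 0.5062, -1.3469], [0.0, 0.0, 0.0, 1.0]] ['frame', 'fov_y', 'cx', 'cy', 'world_to_cam']
{'time_s': 0.1, 'q': array([-8.86543660e+01,  2.18375422e+01,  7.43781113e+01,  2.54530634e-03,
        8.38582888e+01, -1.23337481e+01]), 'qvel': array([-0.03254938, -0.1401934 , -0.11961651, -0.03013637, -0.07851661,
       -0.12903509]), 'joint_efforts': array([ 4.55233516e-03, -4.49222302e+01, -2.31660819e+01, -1.44734595e-04,
        3.62566578e-03,  7.58313263e-06]), 'position': array([ 0.13009044, -0.53415234,  0.24478318]), 'tool_rot': array([[ 2.36483880e-01, -9.71635412e-01,  1.38503842e-05],
       [-9.71634606e-01, -2.36483666e-01,  1.29121824e-03],
       [-1.25131798e-03, -3.18809812e-04, -9.99999166e-01]]), 'ft_force': array([-0.12815091,  0.17273283, -0.2481631 ]), 'wrist_torque': array([ 0.04912733, -0.02865927,  0.04241668]), 'grip_width': 0.08515748778675024}
```

View pics/scene0.png

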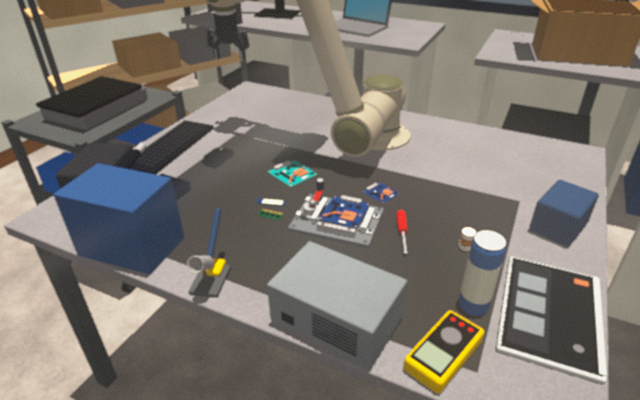

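View pics/side0.png

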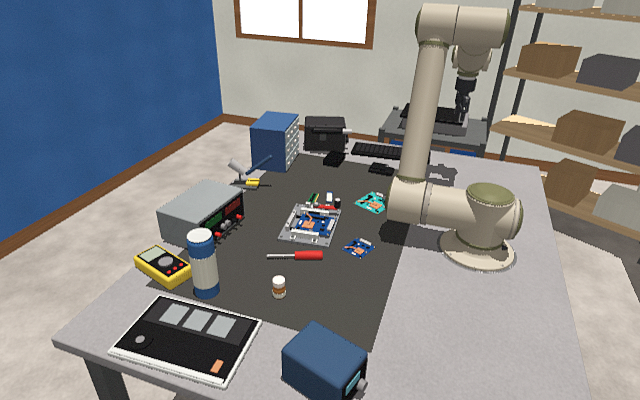

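The scene view shows the fixture near px (338,217), with the knob at about (320,184) on the robot's right. In the side view it is near (310,225). Next I'll locate it and get the wrist camera over it.

```bash
cat > h.py <<'E'
from rig import *
import cv2,numpy as np
def fpx(d): return 200/np.tan(np.radians(d["fov_y"])/2)
def ground(d,uv,z):
    f=fpx(d);W=d["world_to_cam"];R=W[:3,:3];c=-R.T@W[:3,3]
    r=R.T@np.array([(uv[0]-d["cx"])/f,-(uv[1]-d["cy"])/f,-1.]);return c+r*(z-c[2])/r[2]
def proj(d,p):
    f=fpx(d);W=d["world_to_cam"];q=W[:3,:3]@np.asarray(p,float)+W[:3,3]
    return np.array([d["cx"]+f*q[0]/-q[2],d["cy"]-f*q[1]/-q[2]])
def snap(n,name,crop=None,k=1):
    d=get_image(n);im=d["frame"][:,:,::-1]
    if crop: x0,y0,x1,y1=crop;im=im[y0:y1,x0:x1]
    cv2.imwrite(f"pics/{name}.png",cv2.resize(im,None,fx=k,fy=k,interpolation=cv2.INTER_CUBIC));return d
E
python3 - <<'E'
from h import *
d=get_image("scene");print(ground(d,(338,217),.012),ground(d,(320,184),.07))
for p in((290,229),(372,242),(383,207),(313,197)):print(ground(d,p,.012))
d=get_image("side");print(ground(d,(310,225),.012))
w=get_image("wrist");W=w["world_to_cam"];print(w["fov_y"],-W[:3,:3].T@W[:3,3],W[:3,:3].round(3).tolist())
E
```

```text
[0.53485578 0.07735093 0.012     ] [ 0.4859658  -0.00149479  0.07      ]
[ 0.63848193 -0.0166216   0.012     ]
[0.59454286 0.2004758  0.012     ]
[0.43682516 0.17354677 0.012     ]
[ 0.47776291 -0.02887202  0.012     ]
[0.53172947 0.09067057 0.012     ]
63.53679257236352 [ 0.1980231  -0.51820466  0.37352247] [[0.237, -0.972, -0.002], [0.934, 0.228, -0.274], [0.266, 0.063, 0.962]]
```

```bash
python3 -m crank '[0,0,0,0.028,0.040,0,0, 0,0,0,0.028,0.040,0,0, 0,0,0,0.028,0.040,0,0, 0,0,0,0.028,0.040,0,0, 0,0,0,0.028,0.040,0,0, 0,0,0,0.028,0.040,0,0, 0,0,0,0.028,0.040,0,0, 0,0,0,0.028,0.040,0,0, 0,0,0,0.028,0.040,0,0, 0,0,0,0.028,0.040,0,0, 0,0,0,0.028,0.040,0,0, 0,0,0,0.028,0.040,0,0, 0,0,0,0.028,0.040,0,0, 0,0,0,0.028,0.040,0,0, 0,0,0,0.028,0.040,0,0, 0,0,0,0,0,0,0, 0,0,0,0,0,0,0]'
python3 - <<'E'
from h import *
d=snap("wrist","w1",None,1.25);s=observe();print(s["time_s"],s["position"],s["tool_rot"].round(3).tolist(),s["ft_force"],s["q"])
np.save("w1.npy",d,allow_pickle=True)
E
```

```text
time_s: 1.95
position: [0.5501, 0.0663, 0.2448]
tool_rot: [[0.238, -0.971, -0.001], [-0.971, -0.238, -0.0], [-0.0, 0.001, -1.0]]
ft_force: [-0.7, -0.4, -0.2]
grip_width: -0.0
2.0 [0.54975482 0.06540494 0.24504702] [[0.237, -0.972, -0.001], [-0.972, -0.237, -0.0], [0.0, 0.001, -1.0]] [ 0.34927729 -1.02960994  0.63478913] [-5.46109684e+00  2.22064905e+01  7.37445143e+01 -1.69929686e-02
  8.40937883e+01  7.08403548e+01]
```

View pics/w1.png

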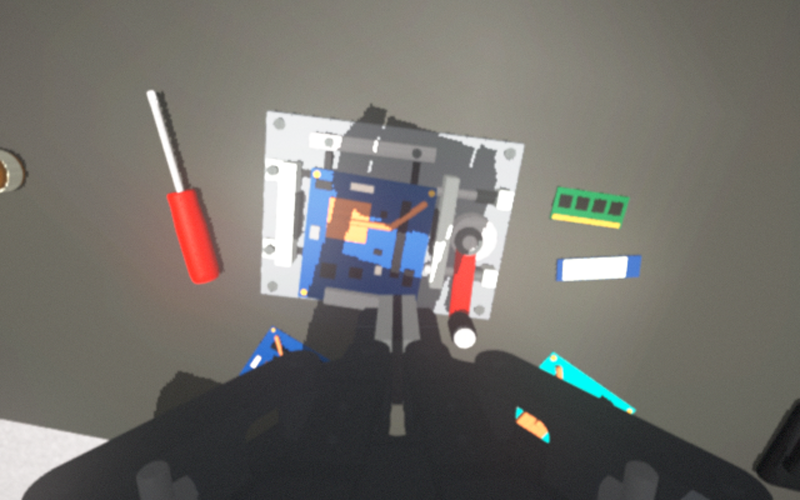

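The wrist view shows the plate corners at about (267,110), (523,145), (490,320) and (262,295). The knob is at (463,337), the pivot at (468,235), and the board (blue, larger) has corners at about (313,168), (437,187), (301,298). The picture is 1.25x.

Run:
```python
from h import *
d=np.load("w1.npy",allow_pickle=True).item()
g=lambda u,v,z:ground(d,(u/1.25,v/1.25),z)
C=[g(*p,.012)[:2] for p in((267,110),(523,145),(490,320),(262,295))]
print(np.round(C,4)); 
for i in range(4):print(np.linalg.norm(C[i]-C[(i+1)%4]), np.degrees(np.arctan2(*(C[(i+1)%4]-C[i])[::-1])))
print("knob",g(463,337,.072),"piv",g(468,235,.05))
print("board",[g(*p,.024).round(4) for p in((313,168),(437,187),(301,298))])
im=d["frame"][:,:,::-1][75:275,190:430]
cv2.imwrite("pics/w1c.png",cv2.resize(im,None,fx=3,fy=3,interpolation=cv2.INTER_CUBIC))
```

```text
[[ 0.6075  0.1938]
 [ 0.6319 -0.0266]
 [ 0.4655 -0.0489]
 [ 0.4382  0.1726]]
0.22179725894046756 -83.66680921648123
0.16793198694683034 -172.3651268787882
0.22320163727486012 97.02147666276333
0.17058713508554513 7.148245043519418
knob [ 0.47068254 -0.00997759  0.072     ] piv [0.5509634 0.0057435 0.05     ]
board [array([0.5706, 0.1448, 0.024 ]), array([0.5803, 0.0378, 0.024 ]), array([0.4499, 0.1338, 0.024 ])]
```

View pics/w1c.png

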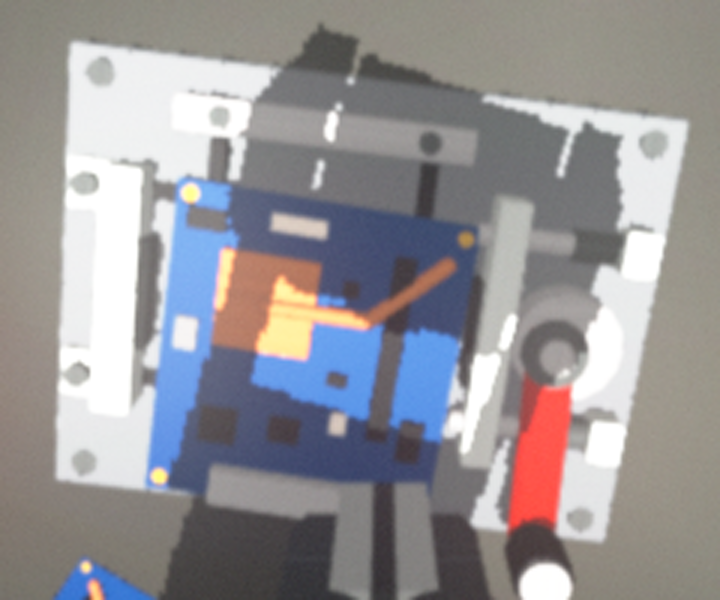

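```bash
cat >> h.py <<'E'
yaw=np.radians(7.03);O=np.array([.5337,.0901]);xf=np.array([np.cos(yaw),np.sin(yaw)]);yf=np.array([-xf[1],xf[0]])
tof=lambda p:np.array([(p[:2]-O)@xf,(p[:2]-O)@yf])
def show():
    s=observe();f=s["ft_force"][:2]
    print("t",round(s["time_s"],2),"fix",(tof(s["position"])*1e3).round(1),"z",s["position"][2].round(4),"Fxf,yf",(f@xf).round(2),(f@yf).round(2),"toolx yaw",np.degrees(np.arctan2(s["tool_rot"][1,0],s["tool_rot"][0,0])).round(2),"grip",round(s["grip_width"],4))
    return s
E
python3 - <<'E'
from h import *
d=np.load("w1.npy",allow_pickle=True).item()
g=lambda u,v,z:ground(d,(u/1.25,v/1.25),z)
for p in((272,330),(327,362),(240,375)):print("decoy",tof(g(*p,.003)))
print("knob",tof(g(463,337,.072)))
for n in("scene","side"):
    d=get_image(n)
    for c in((.085,.095),(.085,-.13),(-.085,-.13),(-.085,.095)):print(n,proj(d,[*(O+c[0]*xf+c[1]*yf),.012]).round(1))
E
```

```text
decoy [-0.12607804  0.08523542]
decoy [-0.15622686  0.02718143]
decoy [-0.18254012  0.11686659]
knob [-0.07479211 -0.09161259]
scene [368.3 244.1]
scene [286.9 226.9]
scene [308.7 193.2]
scene [383.  207.2]
side [276.9 237. ]
side [295.3 202.4]
side [340.9 208.6]
side [328.7 244.9]
```

```bash
python3 -m crank '[0,0,-0.059,-0.033,0.0025,0,40, 0,0,-0.058,-0.033,0.0025,0,40, 0,0,0,-0.034,0.0025,0,40, 0,0,0,-0.033,0.0025,0,40, 0,0,0,0,0,-0.045,40, 0,0,0,0,0,-0.045,40, 0,0,0,0,0,-0.04,40, 0,0,0,0,0,0,40, 0,0,0,0,0,0,40]' && python3 -c "
from h import *
show();d=snap('side','s1',(240,160,400,280),4)"
```

```text
time_s: 3.0
position: [0.4174, 0.075, 0.1164]
tool_rot: [[0.12, -0.993, 0.0], [-0.993, -0.12, -0.0], [0.0, -0.0, -1.0]]
ft_force: [0.3, 0.2, 0.2]
grip_width: 0.0341
t 3.0 fix [-117.3   -0.8] z 0.1164 Fxf,yf 0.36 0.14 toolx yaw -83.09 grip 0.0341
```

```bash
python3 -m crank '[0,0,0,0,0,-0.04,40, 0,0,0,0,0,-0.03,40, 0,0,0,0,0,-0.0135,40, 0,0,0,0,0,0,40, 0,0,0,0,0,0,40]' && python3 -c "
from h import *
show();d=snap('side','s1',(240,160,400,280),5);d=snap('wrist','w2',None,1.25);np.save('w2.npy',d,allow_pickle=True)"
```

```text
time_s: 3.55
position: [0.4183, 0.0754, 0.0334]
tool_rot: [[0.121, -0.993, 0.003], [-0.993, -0.121, -0.0], [0.001, -0.003, -1.0]]
ft_force: [-0.4, 0.4, 0.2]
grip_width: 0.0344
t 3.55 fix [-116.3   -0.5] z 0.0334 Fxf,yf -0.38 0.46 toolx yaw -83.03 grip 0.0344
```

View pics/w2.png

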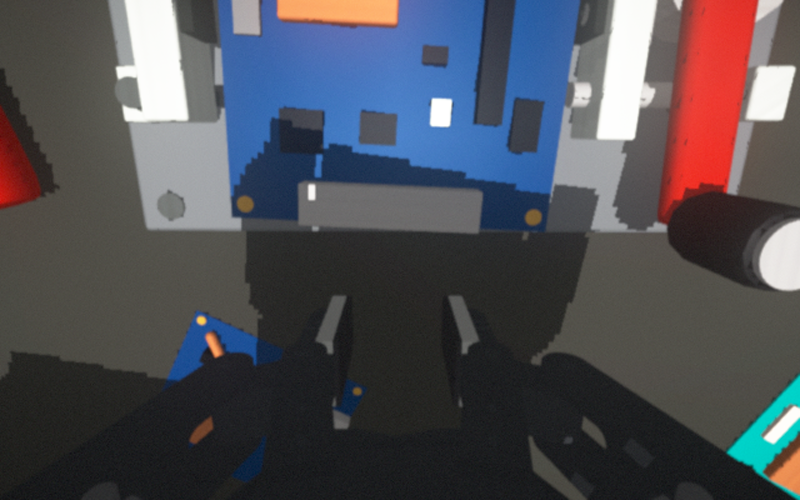

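The fingers are level and centred on the port shells (fingers at columns 345–450, shells at 300–482). The decoy board and the knob are clear, so I can advance.

```bash
python3 -m crank '[0,0,0,0.006,0.0007,0,40, 0,0,0,0.006,0.0007,0,40, 0,0,0,0.006,0.0007,0,40, 0,0,0,0.003,0.0004,0,40, 0,0,0,0.003,0.0004,0,40, 0,0,0,0,0,0,40]' && python3 -c "
from h import *
show()" && python3 -m crank '[0,0,0,0.002,0.00025,0,40, 0,0,0,0.002,0.00025,0,40, 0,0,0,0.002,0.00025,0,40, 0,0,0,0.002,0.00025,0,40, 0,0,0,0.002,0.00025,0,40, 0,0,0,0.002,0.00025,0,40, 0,0,0,0,0,0,40]' && python3 -c "
from h import *
show()"
```

```text
time_s: 4.25
position: [0.4414, 0.0786, 0.0318]
tool_rot: [[0.122, -0.993, 0.0], [-0.993, -0.122, -0.0], [0.0, -0.0, -1.0]]
ft_force: [0.2, -0.3, -1.1]
grip_width: 0.0344
t 4.25 fix [-93.   -0.2] z 0.0318 Fxf,yf 0.14 -0.28 toolx yaw -83.02 grip 0.0344
time_s: 4.95
position: [0.4534, 0.0801, 0.0318]
tool_rot: [[0.122, -0.993, 0.0], [-0.993, -0.122, -0.0], [0.0, -0.0, -1.0]]
ft_force: [0.3, -0.8, -0.1]
grip_width: 0.0343
t 4.95 fix [-80.9  -0.2] z 0.0318 Fxf,yf 0.18 -0.78 toolx yaw -83.02 grip 0.0343
```

```bash
python3 -m crank '[0,0,0,0.0015,0.0002,0,40, 0,0,0,0.0015,0.0002,0,40, 0,0,0,0.0015,0.0002,0,40]' && python3 -c "
from h import *
show()
w=get_image('wrist');cv2.imwrite('pics/w3.png',w['frame'][:,:,::-1])
show()"
```

```text
time_s: 5.25
position: [0.4576, 0.0806, 0.0318]
tool_rot: [[0.121, -0.993, -0.0], [-0.993, -0.121, 0.0], [-0.0, 0.0, -1.0]]
ft_force: [-0.7, -0.5, 0.7]
grip_width: 0.0341
t 5.25 fix [-76.7  -0.1] z 0.0318 Fxf,yf -0.72 -0.44 toolx yaw -83.02 grip 0.0341
t 5.3 fix [-76.4  -0.1] z 0.0318 Fxf,yf 0.35 -0.03 toolx yaw -83.02 grip 0.0343
```

View pics/w3.png

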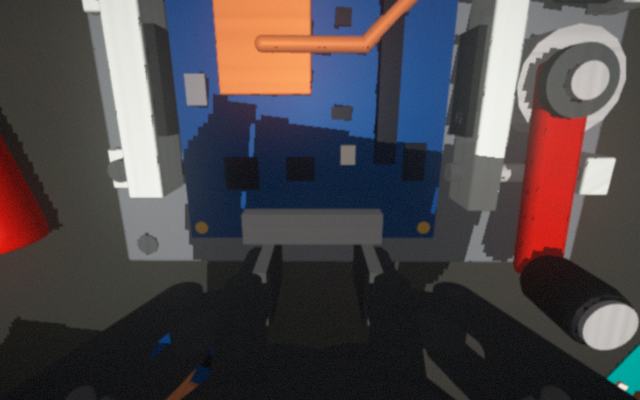

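The fingers are against the ports (row about 245) and the board is now square, its near edge around row 238. Next I measure the remaining gap.

```bash
python3 -c "
from h import *
d=get_image('wrist')
for u in(205,425):print(tof(ground(d,(u,238),.023)),tof(ground(d,(u,261),.012)))
print(tof(ground(d,(312,243),.025)))
show()" && python3 -m crank '[0,0,0,0.001,0.0001,0,40, 0,0,0,0.001,0.0001,0,40, 0,0,0,0,0,0,40]' && python3 -c "
from h import *
show()"
```

```text
[-0.06555253  0.05128061] [-0.08285877  0.05662893]
[-0.06557958 -0.04975579] [-0.08288261 -0.0548398 ]
[-0.06716015  0.00210307]
t 5.35 fix [-76.4  -0.1] z 0.0318 Fxf,yf 0.27 0.34 toolx yaw -83.02 grip 0.0342
time_s: 5.65
position: [0.4597, 0.0808, 0.0318]
tool_rot: [[0.122, -0.993, 0.0], [-0.993, -0.122, 0.0], [-0.0, -0.0, -1.0]]
ft_force: [-0.6, 0.2, 0.4]
grip_width: 0.0342
t 5.65 fix [-74.6  -0.1] z 0.0318 Fxf,yf -0.59 0.24 toolx yaw -83.02 grip 0.0342
```

```bash
for i in 1; do python3 -m crank '[0,0,0,0.001,0.0001,0,40, 0,0,0,0.001,0.0001,0,40]' ; python3 -c "from h import *;show()"; python3 -m crank '[0,0,0,0.001,0.0001,0,40]' ; python3 -c "from h import *;show()";  python3 -m crank '[0,0,0,0.0005,0.00006,0,40,0,0,0,0,0,0,40]' ; python3 -c "from h import *;show()"; done | grep fix
```

```text
t 5.85 fix [-72.7  -0.2] z 0.0318 Fxf,yf -0.4 0.91 toolx yaw -83.02 grip 0.0343
t 5.95 fix [-71.6  -0.2] z 0.0318 Fxf,yf -1.07 -0.54 toolx yaw -83.02 grip 0.0341
t 6.15 fix [-71.   -0.2] z 0.0318 Fxf,yf -0.18 0.68 toolx yaw -83.02 grip 0.0342
```

```bash
S='python3 -c "from h import *;show()"'; python3 -m crank '[0,0,0,0.0005,0.00006,0,40,0,0,0,0,0,0,40]' ; eval $S; python3 -m crank '[0,0,0,0.0005,0.00006,0,40,0,0,0,0,0,0,40]' ; eval $S;  python3 -m crank '[0,0,0,0.0005,0.00006,0,40,0,0,0,0,0,0,40]' ; eval $S
```

```text
time_s: 6.35
position: [0.4637, 0.0812, 0.0318]
tool_rot: [[0.121, -0.993, 0.0], [-0.993, -0.121, -0.0], [0.0, -0.0, -1.0]]
ft_force: [-1.0, 0.2, -0.4]
grip_width: 0.0348
t 6.35 fix [-70.6  -0.2] z 0.0318 Fxf,yf -0.94 0.34 toolx yaw -83.02 grip 0.0348
time_s: 6.55
position: [0.4637, 0.0813, 0.0318]
tool_rot: [[0.122, -0.993, -0.001], [-0.993, -0.122, -0.0], [-0.0, 0.001, -1.0]]
ft_force: [-3.2, -0.6, 2.6]
grip_width: 0.0342
t 6.55 fix [-70.5  -0.2] z 0.0318 Fxf,yf -3.26 -0.17 toolx yaw -83.02 grip 0.0342
time_s: 6.75
position: [0.4638, 0.0814, 0.0318]
tool_rot: [[0.122, -0.993, -0.002], [-0.993, -0.122, -0.0], [-0.0, 0.002, -1.0]]
ft_force: [-5.1, -2.0, 4.2]
grip_width: 0.0346
t 6.75 fix [-70.5  -0.1] z 0.0318 Fxf,yf -5.28 -1.34 toolx yaw -83.02 grip 0.0346
```

Stop contact is clear: the force climbs and the motion halts at x_f = -70.5. One more slight press, then I back off and raise.

```bash
python3 -m crank '[0,0,0,0.0004,0.00005,0,40,0,0,0,0,0,0,40,0,0,0,0,0,0,40]' ; python3 -c "from h import *;show()"; python3 -m crank '[0,0,0,-0.002,-0.00025,0,40, 0,0,0,-0.005,-0.0006,0,40, 0,0,0,-0.02,-0.0025,0,40, 0,0,0,-0.02,-0.0025,0.02,20, 0,0,0,-0.02,-0.0025,0.04,0, 0,0,0,0,0,0.045,0, 0,0,0,0,0,0.045,0, 0,0,0,0,0,0,0, 0,0,0,0,0,0,0]' ; python3 -c "
from h import *
show();d=snap('wrist','w4',None,1.25);np.save('w4.npy',d,allow_pickle=True)"
```

```text
time_s: 7.05
position: [0.4638, 0.0814, 0.0317]
tool_rot: [[0.122, -0.993, -0.003], [-0.993, -0.122, -0.0], [-0.0, 0.003, -1.0]]
ft_force: [-6.4, -0.6, 4.9]
grip_width: 0.0339
t 7.05 fix [-70.4  -0.1] z 0.0317 Fxf,yf -6.44 0.24 toolx yaw -83.02 grip 0.0339
time_s: 7.95
position: [0.3982, 0.0731, 0.1824]
tool_rot: [[0.122, -0.993, 0.003], [-0.993, -0.122, -0.0], [0.001, -0.003, -1.0]]
ft_force: [-0.9, -0.3, -0.6]
grip_width: -0.0001
t 7.95 fix [-136.6   -0.3] z 0.1824 Fxf,yf -0.89 -0.19 toolx yaw -83.02 grip -0.0001
```

View pics/w4.png

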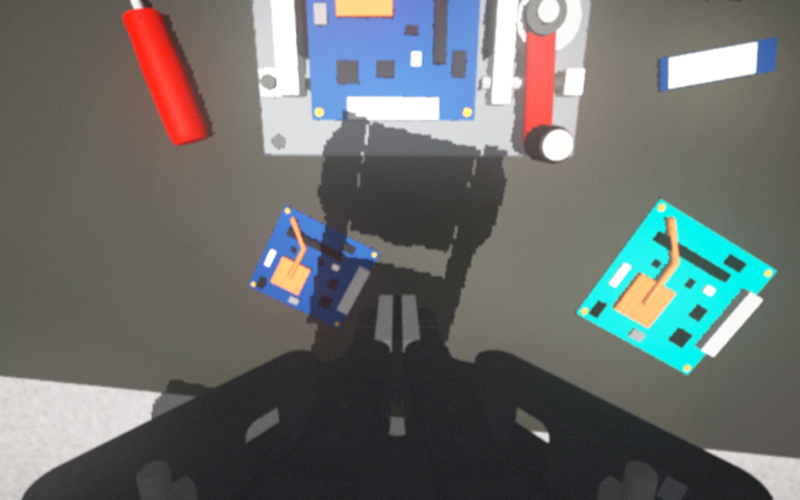

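The board sits square, its near edge level at row 120 of the picture, with the port shells parallel to the plate edge. The knob top is at (551,143).

```bash
cat >> h.py <<'E'
P=np.array([0,-.089])
def tcp(th,d,R=.075):
    r=-np.array([np.cos(th),np.sin(th)]);t=np.array([np.sin(th),-np.cos(th)]);q=P+R*r-d*t
    return O+q[0]*xf+q[1]*yf
E
python3 - <<'E'
from h import *
d=np.load("w4.npy",allow_pickle=True).item()
g=lambda u,v,z:tof(ground(d,(u/1.25,v/1.25),z))
k=g(551,143,.072);print("knob",k,"plate near edge",g(270,155,.012),g(570,155,.012));
print("board near corners",g(309,120,.023),g(474,121,.023))
v=k-P;print("R",np.linalg.norm(v),"th",np.arctan2(-v[1],-v[0]))
s=observe();print(tcp(0.04,.042)-s["position"][:2])
E
```

```text
knob [-0.07348191 -0.08920116] plate near edge [-0.08340947  0.09122955] [-0.0835197  -0.12605245]
board near corners [-0.05949476  0.05925548] [-0.06020465 -0.05330488]
R 0.07348218150698095 th 0.0027375992610122668
[ 0.06607563 -0.04202713]
```

```bash
python3 -m crank '[0,0,0,0.033,-0.021,0,0, 0,0,0,0.033,-0.021,0,0, 0,0,0,0,0,-0.045,0, 0,0,0,0,0,-0.045,0, 0,0,0,0,0,-0.025,0, 0,0,0,0,0,-0.006,0, 0,0,0,0,0,0,0,0,0,0,0,0,0,0]'|grep -v rot ; python3 -c "
from h import *
show();d=snap('wrist','w5',None,1.25);np.save('w5.npy',d,allow_pickle=True)"
```

```text
time_s: 8.8
position: [0.4645, 0.031, 0.0616]
ft_force: [0.3, -0.5, -0.3]
grip_width: -0.0004
t 8.8 fix [-75.9 -50.2] z 0.0616 Fxf,yf 0.27 -0.59 toolx yaw -83.02 grip -0.0004
```

View pics/w5.png

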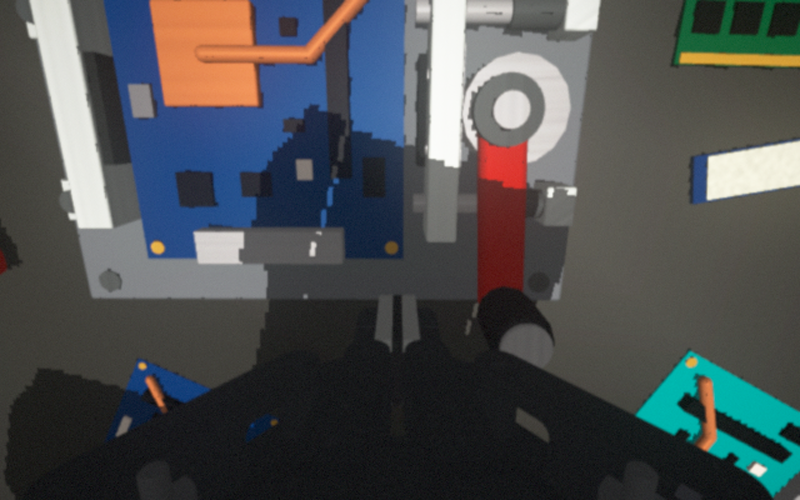

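Run:
```python
from h import *
p=observe()["position"][:2];seq=[(0.02,.027)]+[(0.02+.1*i,.027) for i in range(1,20)]
for th,d in seq:
    n=tcp(th,d);print(round(th,2),((n-p)*1e3).round(2));p=n
```

```text
0.02 [  1.93 -13.17]
0.12 [-1.21 -7.87]
0.22 [-0.42 -7.96]
0.32 [ 0.38 -7.96]
0.42 [ 1.17 -7.88]
0.52 [ 1.95 -7.73]
0.62 [ 2.71 -7.49]
0.72 [ 3.45 -7.18]
0.82 [ 4.15 -6.8 ]
0.92 [ 4.8  -6.36]
1.02 [ 5.41 -5.85]
1.12 [ 5.97 -5.28]
1.22 [ 6.47 -4.65]
1.32 [ 6.9  -3.98]
1.42 [ 7.26 -3.28]
1.52 [ 7.55 -2.53]
1.62 [ 7.77 -1.77]
1.72 [ 7.91 -0.98]
1.82 [ 7.97 -0.19]
1.92 [7.94 0.61]
```

```bash
cat >> h.py <<'E'
def sw():
    s=observe();q=tof(s["position"])-P;y=np.arctan2(s["tool_rot"][1,0],s["tool_rot"][0,0])
    # from tool centre: offset d along t where t = tool x
    th=y-(yaw-np.pi/2);t=np.array([np.sin(th),-np.cos(th)]);r=-np.array([np.cos(th),np.sin(th)])
    f=s["ft_force"];F=np.array([f[:2]@xf,f[:2]@yf])
    print("t",round(s["time_s"],2),"toolth %.3f"%th,"rad %.1f d %.1f"%(q@r*1e3,-q@t*1e3),"z",s["position"][2].round(4),"F against %.2f rad %.2f z %.2f"%(-F@t,F@r,f[2]))
E
python3 -m crank '[0,0,0,0.001,-0.0065,0,0, 0,0,0,0.001,-0.0065,0,0, 0,0,0,0,0,0,0]'>/dev/null; python3 -c "from h import *;sw()"
python3 -m crank '[0,0,0.1,-0.0012,-0.0079,0,0, 0,0,0.1,-0.0004,-0.008,0,0, 0,0,0.1,0.0004,-0.008,0,0, 0,0,0.1,0.0012,-0.0079,0,0]'>/dev/null; python3 -c "
from h import *
sw();get_image('wrist');sw()"
```

```text
t 9.15 toolth -0.002 rad 75.7 d 24.7 z 0.0613 F against -0.67 rad -0.02 z -0.78
t 9.55 toolth 0.403 rad 75.9 d 26.0 z 0.061 F against 2.25 rad -0.57 z 0.70
t 9.6 toolth 0.407 rad 75.9 d 25.2 z 0.061 F against -0.92 rad -0.29 z 0.30
```

```bash
python3 -m crank '[0,0,0.1,0.0019,-0.0077,0,0, 0,0,0.1,0.0027,-0.0075,0,0, 0,0,0.1,0.0034,-0.0072,0,0, 0,0,0.1,0.0041,-0.0068,0,0]'>/dev/null; python3 -c "
from h import *
sw();get_image('wrist');sw()
p=observe()['position'][:2]
for th in np.arange(.9,2.3,.1):
    n=tcp(th,.0252,.0755);print(round(th,2),((n-p)*1e3).round(2));p=n
d=snap('wrist','w6',None,1.25)"
```

```text
t 10.0 toolth 0.801 rad 75.9 d 26.4 z 0.0609 F against 2.48 rad -1.44 z 1.27
t 10.05 toolth 0.805 rad 76.0 d 25.4 z 0.061 F against -0.31 rad 0.50 z -0.51
0.9 [ 5.01 -5.7 ]
1.0 [ 5.43 -5.82]
1.1 [ 5.98 -5.25]
1.2 [ 6.47 -4.62]
1.3 [ 6.9  -3.95]
1.4 [ 7.26 -3.25]
1.5 [ 7.55 -2.5 ]
1.6 [ 7.76 -1.74]
1.7 [ 7.9  -0.95]
1.8 [ 7.95 -0.16]
1.9 [7.93 0.63]
2.0 [7.83 1.42]
2.1 [7.65 2.2 ]
2.2 [7.39 2.95]
```

View pics/w6.png

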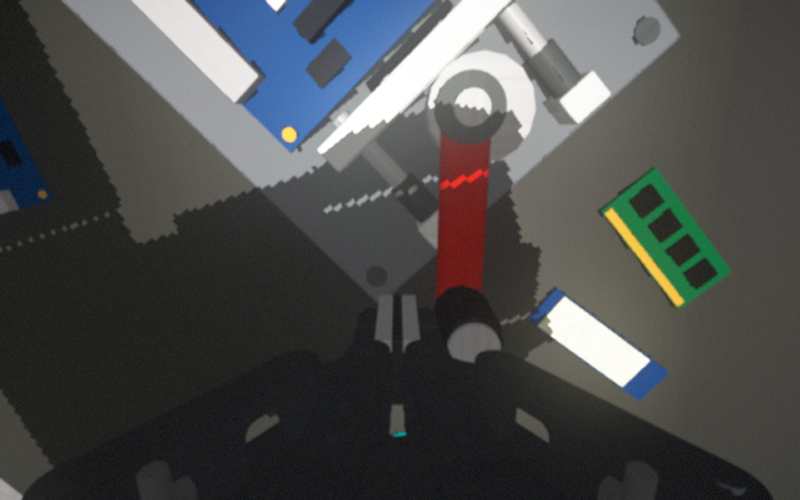

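The lever is at about 0.8 rad, the fingers rest on the knob's side and the jaw is still short of the board. I continue in finer steps.

```bash
S='python3 -c "from h import *;sw()"'
python3 -m crank '[0,0,0.1,0.005,-0.0058,0,0, 0,0,0.1,0.0054,-0.0058,0,0]'>/dev/null; eval $S
python3 -m crank '[0,0,0.05,0.003,-0.0026,0,0]'>/dev/null; eval $S
python3 -m crank '[0,0,0.05,0.003,-0.0026,0,0]'>/dev/null; eval $S
python3 -m crank '[0,0,0.05,0.0032,-0.0023,0,0]'>/dev/null; eval $S
python3 -m crank '[0,0,0,0,0,0,0]'>/dev/null; eval $S
```

```text
t 10.3 toolth 0.999 rad 75.1 d 27.0 z 0.0607 F against 2.51 rad 0.41 z 0.58
t 10.4 toolth 1.048 rad 75.0 d 26.4 z 0.0607 F against 1.22 rad 1.46 z -0.16
t 10.5 toolth 1.097 rad 75.0 d 26.6 z 0.0607 F against 2.18 rad 1.68 z 0.13
t 10.6 toolth 1.147 rad 74.8 d 26.6 z 0.0607 F against 2.44 rad 1.81 z -0.29
t 10.7 toolth 1.146 rad 74.8 d 26.0 z 0.0608 F against 0.58 rad 0.25 z -0.33
```

```bash
S='python3 -c "from h import *;sw()"'
python3 -m crank '[0,0,0.05,0.0033,-0.0022,0,0]'>/dev/null; eval $S
python3 -m crank '[0,0,0.05,0.0034,-0.002,0,0]'>/dev/null; eval $S
python3 -m crank '[0,0,0,0,0,0,0]'>/dev/null; eval $S
python3 -m crank '[0,0,0.05,0.0035,-0.0018,0,0]'>/dev/null; eval $S
python3 -m crank '[0,0,0.05,0.0036,-0.0017,0,0]'>/dev/null; eval $S
python3 -m crank '[0,0,0,0,0,0,0]'>/dev/null; eval $S
python3 -c "
from h import *
print(tof(observe()['position']),[(tcp(a+.04,.026,.0748)-tcp(a,.026,.0748)).round(4) for a in np.arange(1.34,2.2,.08)])"
```

```text
t 10.8 toolth 1.196 rad 74.5 d 26.6 z 0.0608 F against 2.42 rad 1.35 z -0.14
t 10.9 toolth 1.247 rad 74.5 d 26.5 z 0.0608 F against 2.06 rad 1.45 z 0.63
t 11.0 toolth 1.246 rad 74.6 d 25.8 z 0.0608 F against 0.04 rad -0.29 z -0.01
t 11.1 toolth 1.296 rad 74.2 d 26.5 z 0.0608 F against 2.48 rad 0.83 z 1.31
t 11.2 toolth 1.347 rad 74.2 d 26.3 z 0.0608 F against 2.62 rad 0.85 z 0.35
t 11.3 toolth 1.346 rad 74.3 d 25.7 z 0.0608 F against -0.55 rad -0.03 z -0.15
[-0.04159855 -0.15575746] [array([ 0.0029, -0.0013]), array([ 0.003 , -0.0011]), array([ 0.0031, -0.0008]), array([ 0.0031, -0.0006]), array([ 0.0032, -0.0003]), array([ 0.0032, -0.0001]), array([0.0032, 0.0002]), array([0.0031, 0.0004]), array([0.0031, 0.0007]), array([0.003 , 0.0009]), array([0.0029, 0.0012])]
```

```bash
S='python3 -c "from h import *;sw()"'
python3 -m crank '[0,0,0.04,0.0029,-0.0013,0,0]'>/dev/null; eval $S
python3 -m crank '[0,0,0.04,0.003,-0.0012,0,0]'>/dev/null; eval $S
python3 -m crank '[0,0,0.04,0.003,-0.0011,0,0]'>/dev/null; eval $S
python3 -m crank '[0,0,0.04,0.003,-0.001,0,0]'>/dev/null; eval $S
python3 -m crank '[0,0,0,0,0,0,0]'>/dev/null; eval $S
```

```text
t 11.4 toolth 1.386 rad 74.2 d 26.2 z 0.0608 F against 1.64 rad -0.11 z 0.67
t 11.5 toolth 1.427 rad 74.2 d 26.1 z 0.0608 F against 1.67 rad 0.09 z -0.06
t 11.6 toolth 1.467 rad 74.2 d 26.0 z 0.0608 F against 2.36 rad 0.42 z -0.13
t 11.7 toolth 1.507 rad 74.3 d 26.1 z 0.0608 F against 1.32 rad -0.09 z 0.61
t 11.8 toolth 1.506 rad 74.4 d 25.7 z 0.0608 F against -0.55 rad 0.14 z -0.04
```

```bash
S='python3 -c "from h import *;sw()"'
python3 -m crank '[0,0,0.04,0.0031,-0.0008,0,0]'>/dev/null; eval $S
python3 -m crank '[0,0,0.04,0.0031,-0.0007,0,0]'>/dev/null; eval $S
python3 -m crank '[0,0,0.04,0.0031,-0.0006,0,0]'>/dev/null; eval $S
python3 -m crank '[0,0,0.04,0.0032,-0.0004,0,0]'>/dev/null; eval $S
python3 -m crank '[0,0,0,0,0,0,0]'>/dev/null; eval $S
```

```text
t 11.9 toolth 1.546 rad 74.3 d 26.1 z 0.0608 F against 1.81 rad -0.70 z 0.04
t 12.0 toolth 1.587 rad 74.4 d 26.1 z 0.0608 F against 2.21 rad -0.42 z 0.57
t 12.1 toolth 1.627 rad 74.4 d 26.0 z 0.0608 F against 2.22 rad -0.63 z 1.38
t 12.2 toolth 1.667 rad 74.4 d 26.0 z 0.0608 F against 2.41 rad -1.42 z 0.86
t 12.3 toolth 1.667 rad 74.6 d 25.5 z 0.0608 F against 0.84 rad -0.02 z -0.06
```

```bash
S='python3 -c "from h import *;sw()"'
python3 -m crank '[0,0,0.04,0.0032,-0.0003,0,0]'>/dev/null; eval $S
python3 -m crank '[0,0,0.04,0.0032,-0.0001,0,0]'>/dev/null; eval $S
python3 -m crank '[0,0,0,0,0,0,0]'>/dev/null; eval $S
python3 -m crank '[0,0,0.04,0.0032,0,0,0]'>/dev/null; eval $S
python3 -m crank '[0,0,0.04,0.0032,0.0002,0,0]'>/dev/null; eval $S
python3 -m crank '[0,0,0,0,0,0,0]'>/dev/null; eval $S
```

```text
t 12.4 toolth 1.706 rad 74.5 d 26.0 z 0.0608 F against 2.33 rad 0.48 z 0.77
t 12.5 toolth 1.747 rad 74.5 d 25.9 z 0.0608 F against 1.65 rad -1.01 z -0.28
t 12.6 toolth 1.747 rad 74.7 d 25.5 z 0.0608 F against 0.81 rad -0.55 z -0.01
t 12.7 toolth 1.786 rad 74.6 d 25.9 z 0.0608 F against 3.65 rad 0.98 z -0.14
t 12.8 toolth 1.827 rad 74.6 d 26.0 z 0.0608 F against 4.51 rad 1.71 z 0.22
t 12.9 toolth 1.827 rad 74.7 d 25.6 z 0.0607 F against 1.54 rad 0.97 z 0.33
```

The board is nipped at about 1.76 rad and the force is climbing. I use smaller steps now.

```bash
S='python3 -c "from h import *;sw()"'
python3 -m crank '[0,0,0.02,0.0016,0.0001,0,0]'>/dev/null; eval $S
python3 -m crank '[0,0,0.02,0.0016,0.0001,0,0]'>/dev/null; eval $S
python3 -m crank '[0,0,0.02,0.0016,0.0002,0,0]'>/dev/null; eval $S
python3 -m crank '[0,0,0.02,0.0016,0.0002,0,0]'>/dev/null; eval $S
python3 -m crank '[0,0,0,0,0,0,0]'>/dev/null; eval $S
```

```text
t 13.0 toolth 1.847 rad 74.6 d 25.9 z 0.0607 F against 5.25 rad -0.18 z 0.34
t 13.1 toolth 1.869 rad 74.6 d 25.9 z 0.0607 F against 5.66 rad 0.91 z 0.43
t 13.2 toolth 1.890 rad 74.7 d 25.8 z 0.0607 F against 5.65 rad 0.67 z 0.57
t 13.3 toolth 1.910 rad 74.7 d 25.8 z 0.0607 F against 5.98 rad 0.52 z 0.48
t 13.4 toolth 1.909 rad 74.8 d 25.5 z 0.0607 F against 4.32 rad -0.55 z -0.42
```

```bash
S='python3 -c "from h import *;sw()"'
python3 -m crank '[0,0,0.02,0.0016,0.0003,0,0]'>/dev/null; eval $S
python3 -m crank '[0,0,0.02,0.0016,0.0003,0,0]'>/dev/null; eval $S
python3 -m crank '[0,0,0.02,0.0016,0.0003,0,0]'>/dev/null; eval $S
python3 -m crank '[0,0,0,0,0,0,0]'>/dev/null; eval $S
python3 -m crank '[0,0,0,0,0,0,0]'>/dev/null; eval $S
```

```text
t 13.5 toolth 1.929 rad 74.7 d 25.7 z 0.0607 F against 6.20 rad 0.74 z -0.86
t 13.6 toolth 1.950 rad 74.7 d 25.7 z 0.0607 F against 7.09 rad 1.50 z -0.08
t 13.7 toolth 1.970 rad 74.7 d 25.7 z 0.0607 F against 7.85 rad 1.36 z 0.15
t 13.8 toolth 1.969 rad 74.8 d 25.5 z 0.0607 F against 5.27 rad 1.41 z 0.65
t 13.9 toolth 1.969 rad 74.8 d 25.5 z 0.0607 F against 5.58 rad 1.47 z 0.34
```

```bash
S='python3 -c "from h import *;sw()"'
python3 -m crank '[0,0,0.02,0.0016,0.0004,0,0]'>/dev/null; eval $S
python3 -m crank '[0,0,0.02,0.0016,0.0004,0,0]'>/dev/null; eval $S
python3 -m crank '[0,0,0.02,0.0016,0.0005,0,0]'>/dev/null; eval $S
python3 -m crank '[0,0,0,0,0,0,0]'>/dev/null; eval $S
python3 -m crank '[0,0,0,0,0,0,0]'>/dev/null; eval $S
python3 -c "
from h import *
s=observe();t=s['tool_rot'][:2,0];print('back 10mm:',-t*.01)"
```

```text
t 14.0 toolth 1.989 rad 74.7 d 25.7 z 0.0607 F against 8.11 rad 2.39 z -0.12
t 14.1 toolth 2.010 rad 74.8 d 25.7 z 0.0607 F against 7.17 rad 1.82 z 0.40
t 14.2 toolth 2.030 rad 74.8 d 25.6 z 0.0607 F against 8.05 rad 1.88 z 0.51
t 14.3 toolth 2.029 rad 74.9 d 25.3 z 0.0607 F against 5.70 rad 2.11 z -0.88
t 14.4 toolth 2.029 rad 74.9 d 25.2 z 0.0607 F against 5.77 rad 1.30 z -0.24
back 10mm: [-0.00836066 -0.00548629]
```

```bash
S='python3 -c "from h import *;sw()"'
python3 -m crank '[0,0,0.02,0.0016,0.0005,0,0]'>/dev/null; eval $S
python3 -m crank '[0,0,0.02,0.0016,0.0005,0,0]'>/dev/null; eval $S
python3 -m crank '[0,0,0,0,0,0,0]'>/dev/null; eval $S
```

```text
t 14.5 toolth 2.049 rad 74.8 d 25.5 z 0.0607 F against 7.41 rad 2.24 z -0.27
t 14.6 toolth 2.070 rad 74.9 d 25.5 z 0.0607 F against 7.49 rad 1.70 z -0.38
t 14.7 toolth 2.069 rad 74.9 d 25.2 z 0.0607 F against 6.84 rad 1.94 z -0.85
```

```bash
S='python3 -c "from h import *;sw()"'
python3 -m crank '[0,0,0.02,0.0016,0.0006,0,0]'>/dev/null; eval $S
python3 -m crank '[0,0,0.02,0.0016,0.0006,0,0]'>/dev/null; eval $S
python3 -m crank '[0,0,0,0,0,0,0]'>/dev/null; eval $S
python3 -m crank '[0,0,0,0,0,0,0]'>/dev/null; eval $S
```

```text
t 14.8 toolth 2.089 rad 74.9 d 25.4 z 0.0607 F against 8.29 rad 2.99 z -0.03
t 14.9 toolth 2.110 rad 75.0 d 25.3 z 0.0607 F against 9.14 rad 1.31 z -0.00
t 15.0 toolth 2.109 rad 75.0 d 25.0 z 0.0607 F against 6.46 rad 2.29 z -0.05
t 15.1 toolth 2.109 rad 75.0 d 25.0 z 0.0607 F against 7.89 rad 1.91 z -0.92
```

The moving force is about 9 N and the holding force about 7 N, so I stop here, back off and raise.

```bash
python3 -m crank '[0,0,0,-0.003,-0.002,0,0, 0,0,0,-0.015,-0.01,0,0, 0,0,0,-0.015,-0.01,0,0, 0,0,0,0,0,0.045,0, 0,0,0,0,0,0.045,0, 0,0,0,0,0,0.045,0, 0,0,-0.14,0,0.045,0.03,0, 0,0,-0.14,0,0.045,0,0, 0,0,-0.14,0,0.045,0,0, 0,0,-0.14,0,0.04,0,0, 0,0,-0.14,0.02,0,0,0, 0,0,-0.14,0,0,0,0, 0,0,-0.14,0,0,0,0, 0,0,-0.14,0,0,0,0, 0,0,-0.14,0,0,0,0, 0,0,-0.14,0,0,0,0, 0,0,-0.14,0,0,0,0, 0,0,-0.14,0,0,0,0, 0,0,-0.14,0,0,0,0, 0,0,-0.14,0,0,0,0]'; python3 -m crank '[0,0,0,0,0,0,0,0,0,0,0,0,0,0]'>/dev/null; python3 -c "
from h import *
show();d=get_image('wrist');np.save('w7.npy',d,allow_pickle=True)
c=proj(d,[*O,.02]).astype(int);print(c)
x0=max(0,min(640-260,c[0]-130));y0=max(0,min(200,c[1]-110))
print(x0,y0);cv2.imwrite('pics/w7.png',cv2.resize(d['frame'][y0:y0+200,x0:x0+260,::-1],None,fx=3,fy=3,interpolation=cv2.INTER_CUBIC))"
```

```text
time_s: 17.1
position: [0.5585, 0.0767, 0.2239]
tool_rot: [[0.267, -0.964, 0.002], [-0.964, -0.267, 0.001], [-0.0, -0.002, -1.0]]
ft_force: [0.6, -0.0, 0.7]
grip_width: 0.0
t 17.3 fix [ 22.8 -16.5] z 0.2237 Fxf,yf 0.02 -0.02 toolx yaw -73.97 grip 0.0002
[298 192]
168 82
```

View pics/w7.png

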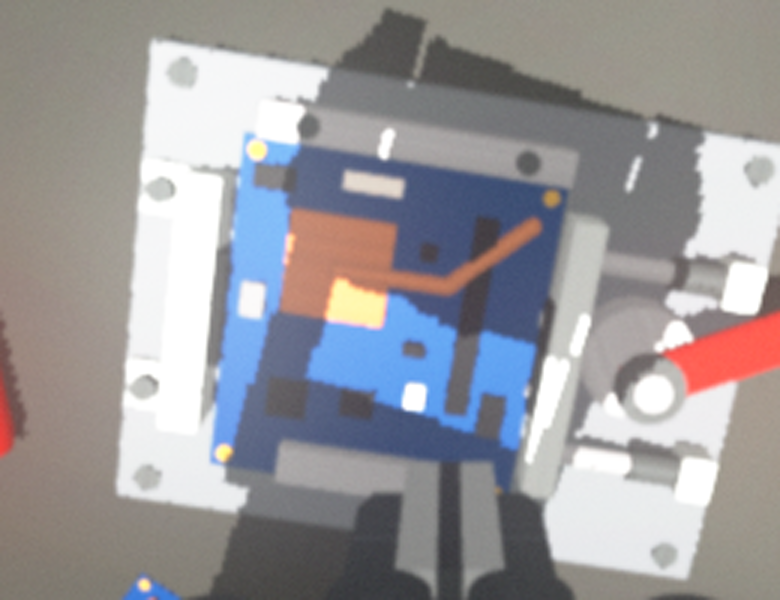

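The board's far edge runs (247,133)–(568,185), along the stop with no visible gap. The jaw lies against the board and the lever points off to the right, past the fixture's -y direction. Last numeric check before handing in.

Run:
```python
from h import *
d=np.load("w7.npy",allow_pickle=True).item()
g=lambda u,v,z:tof(ground(d,(168+(u+.5)/3-.5,82+(v+.5)/3-.5),z))
a,b,c,e=[g(*p,.024) for p in((247,133),(568,185),(212,463),(510,495))]
print("board TL,TR,BL",a,b,c,"yaw far edge",np.degrees(np.arctan2((a-b)[1],(a-b)[0]))-90,"side",np.degrees(np.arctan2((a-c)[1],(a-c)[0])))
P4=[g(*p,.012) for p in((150,40),(780,142),(688,578),(118,494))];print("plate",np.round(P4,4).tolist())
f=P4[0]-P4[3];k=P4[0]-P4[1];print(np.degrees(np.arctan2(f[1],f[0])),np.degrees(np.arctan2(k[1],k[0]))-90)
s1,s2=g(300,142,.034),g(577,185,.034);print("stop",s1,s2)
```

```text
board TL,TR,BL [0.0608862  0.05736828] [ 0.06075618 -0.05107724] [-0.05866894  0.05813484] yaw far edge -0.0686938079987982 side -0.3673631691427707
plate [[0.0851, 0.0949], [0.0855, -0.1221], [-0.0833, -0.1282], [-0.0825, 0.0948]]
0.03274052734135627 0.1199596836968908
stop [0.06167264 0.03826498] [ 0.06215819 -0.05260588]
```

The far edge reads x_f = 60.8 mm at both corners, where the face is nominally at 60, and it is square within about 0.4°. Handing in.

```bash
python3 -c "
from rig import *
print(close_job())"
```

```text
the job is handed in; nothing more can be done
None
```

I pushed the board back to the stop, clamped it with the cam lever, let go of the lever and handed the job in at about 17.4 s. Close-up views showed the board flush and gripped.

- **Board:** I pushed it along the rails with two fingers on the port shells until it came up against the stop, at about 6 N. In the last picture, taken after clamping, both far corners read x = +61 mm in the fixture frame, against a nominal +60 mm with about 2 mm of calibration error. The far edge was square to about 0.1°, and the board's side edge read 0.4° off.
- **Lever:** I swung it anticlockwise by the knob. It nipped the board at about 1.76 rad and I stopped at about 2.11 rad. The force there was about 8–9 N while moving and 6.5–8 N holding, with about 1 N of sensor noise.
- **Where the checks disagreed:** Near the end the force rose less than 1 N per 0.04 rad, so I went about 0.08 rad past my first target of 2.03 rad to get clearly inside the 7–11 N band. The peak reading was 9.1 N, below the 13 N at which the board begins to bow.
- **Rest of the bench:** The tool met no unexpected force, and nothing else appeared to have been touched. I did not take a final overview of the bystanders.

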